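# Let the model car down on its ratchet tilt stand

## Robot

A 7-joint arm with a two-finger parallel gripper is mounted at the origin on the work surface. World frame = base frame: x ahead of the robot, y to its left, z up, the work surface at z = 0. Lengths are in m, angles in rad, forces in N, time in s.
With the tool pointing down it reaches from about 0.425 to 1.025 m from the base axis. Payload 9.4 kg.
Tool frame: the origin (TCP) lies midway between the tips of the shut fingers; the grasp point (between the pads) lies 19 mm behind it; z points along the fingers, y is the direction in which the jaws open and shut (so a half turn about z gives the same grasp; the last joint's range is limited). The gripper opens to 93 mm and grips with 3 to 60 N. Pads are 15 mm wide; open, the fingers measure 128 mm over their backs; the gripper's body (75 mm by 188 mm) begins 65 mm behind the grasp point.
Start: joints at [-0.077, 0.599, -0.003, 1.599, 0.002, 0.943, -0.08], TCP at [0.725, -0, 0.219] pointing down, gripper open.
Joint ranges: [-2.57, 2.57], [-0.35, 1.97], [-1.29, 1.29], [0.11, 2.56], [-1.05, 4.19], [0.11, 1.86], [-2.63, 2.63]. Speed limits (rad/s): [2.22, 2.22, 3.01, 3.01, 3.14, 3.14, 3.14].

## Interface

Orientations are given as a unit quaternion [w, x, y, z].
In Python, from cell import sense, capture, camera_info, job_done, spot_in gives the robot as it stands.
- The arm moves only by the tool play_rows, never from a script. Its argument "series" is a list of rows, each a list of 3 entries, a list of its own where there are three numbers: the shift along the tool's x, y, z in mm, then the turn, a rotation vector about the tool's x, y, z in degrees, then the closure, from -1 (fully open) to 1 (shut), so that 0 is half open. A call has 1 to 20 rows; each row shifts and turns the commanded pose from where the row before left it, along the tool's axes as they then stand; what a row does not reach is not made up. A row lasts 1/8 s, in which the tool goes at most 62.5 mm and 10.7 degrees, less where a joint would pass 70% of its speed; a pose out of reach is approached as far as the arm can. A call is refused whole if a number of a shift passes 62.5 or a number of a turn 10.7, either way. A call with a gripper value outside its range is refused whole. The fingers move at their own pace and stop on an object; "squeeze" is the grip in N (left out, the last holds). Time passes only in rows, so rows that do not move let the fingers close. It gives the time, the measured TCP pose, the force and the opening at its end, in the units of the state.
- sense(): the state, without advancing time (a new reading comes with each control period).
- capture(name): name is "scene" or "side" or "wrist"; returns the picture (480x640x3 uint8, blue, green, red); there is no depth.
- camera_info(name): a dict with "mtx" (3x3 intrinsics, pixels), "D" ([k1, k2, p1, p2, k3] as OpenCV has them; the pictures are not rectified), "R" (3x3) and "t" (3): a world point X has camera coordinates R X + t. Camera axes: x right, y down, z forward; pixel columns grow to the right and rows downward; lengths in m; the calibration is good to about 2 mm. A picture is of the moment at which its call begins: read the wrist's pose just before it. camera_info takes no time and is no camera call; for the wrist camera it gives the pose at the moment of the call.
- job_done(): hands the job in, once; it reports no verdict.
Trained networks look in the newest picture that a camera, given by its name, has taken for a name from the list of things; names that differ only in an ending like _2 or _b are one class to them, and where a whole thing is asked for, a point or a joint stands for the part that bears it (a point fixed in the world has none). Each returns a list of dicts, best first, with "confidence" (0 to 1); they miss things now and then, are a little off and sometimes report something else, mostly with a low value. They report only what shows in the picture. A call takes as long as a camera call.
- spot_in(camera, target): "extent" ([centre column, centre row, width, height] as shares, 0 to 1, of the picture: columns of its width, rows of its height, round what is visible of it).
The state is a dict: "time": time; "joint_positions": joint angles; "dq": joint speeds; "tau": joint torques, N m; "ee_pos": TCP position; "orientation": TCP orientation; "contact_force": force on the tool from outside, world axes, zero at the start; "wrist_torque": the same for the moment, N m; "gripper_width": finger opening in m.
Only numpy, scipy, OpenCV 4.12 (cv2) and the standard library are available. Lean on these libraries where they do the work, as an engineer would, in place of code of your own. Each camera call takes 0.05 s, during which the arm holds its last target. There are 200 camera calls.

## Task

Two ratchet tilt stands stand on the pit table with their cradles tilted up; one carries a model car chassis, the other is empty. Lift the pawl of the stand with the car by its side handle and hold it clear of the toothed wheel until the car has swung all the way down to level by its own weight, then let the pawl drop back between the teeth. Leave the empty stand tilted up.

Things in the scene. Friction and masses are not known exactly. Their poses are not given: they have to be found in the camera images.
- car_grip (a point): Middle of the black rubber sleeve (level bar, dia 14, 46 mm long, free all round, 135 mm above the table with pawl down) that sticks out sideways from the pawl of the stand with the car. y: along the bar, free end at -y, pawl and wheel 35 mm away at +y. x: from pawl pivot to bar, level with pawl down. Pivot: parallel to the bar, 75 mm away along -x, same height, so the bar rises on a 75 mm arc.
- car_pawl (a joint): Angle of that pawl, rad: 0 = down between the teeth, grows as lifted (stop 0.8). Clears the teeth at about 0.12 (10 mm of lift at the bar); 0.3 (22 mm) is comfortable. Lifting takes under 8 N; let go, it falls back by its own weight (80 g). Pivot plate (top 152 mm high) and tilted car (to 270 mm) lie 55 mm and more along +y from the sleeve's middle.
- car_drum (a joint): Turn of the drum, 78 mm toothed wheel and car cradle (one piece) of that stand, rad: about 1.1 with the car tilted up, held by the pawl; 0 with the car level on its rest, all the way down. With the pawl clear it turns back by itself under the car's weight, damped: 2 to 7 s for the whole way. If the pawl drops early, a tooth catches it part way.
- spare_drum (a joint): The same for the other stand, of the same build with an empty cradle: about 1.1 tilted up. It must stay so. Both tilted cradles reach up to 270 mm above the table: pass over them.

How it is judged:
On the way, in this order (a step that is already met when the one before it is completed fails the run):
1. the pawl of the stand with the car is lifted clear of the teeth (value of joint car_pawl above 0.13 rad), for 0.2 s.
2. the car has come all the way down to level (value of joint car_drum below 0.08 rad), for 0.2 s.
At the end, for the whole second after the job is handed in: The car is level on its rest (its drum within 0.08 rad of the stop), its pawl is down between the teeth (within 0.05 rad) and let go, and the empty stand is still tilted up (its drum above 1.0 rad) (value of joint car_drum below 0.08 rad and value of joint car_pawl below 0.05 rad and value of joint spare_drum above 1 rad); the robot touches nothing.
It fails at once if the empty stand is let down (value of joint spare_drum below 1 rad).
It also fails if it takes over 43 s, if anything falls off the work surface, if the arm or the gripper's body presses on something with over 40 N, if the wrist force passes 120 N, or if a joint passes its speed limit or range.

## Working session

There is one attempt and no reset: what is moved stays moved. The work goes in short steps, Python scripts to look and compute and a tool call to move; the robot and the scene stay as the last step left them, time stands still between calls to the robot, and variables do not carry over. Pictures are saved under pics/ and viewed, on a budget of 10 in all, crops included, one or two more only if the job needs it, and the job is handed in when it is done.

Besides the shell and the picture viewer there is one more tool, called after "Request:" as name(argument=value, ...), one argument or row to a line, values as JSON. play_rows: Moves the arm, as the interface text tells. Its arguments: {"type":"object","properties":{"series":{"type":"array"},"squeeze":{"type":"number"}},"required":["series"]}

```bash
mkdir -p pics; cat > h.py <<'E'
import numpy as np, cv2
from cell import *
from scipy.spatial.transform import Rotation as Rn
def ray(cam,px):
    i=camera_info(cam);K=np.array(i["mtx"],float);D=np.array(i["D"],float);R=np.array(i["R"]);t=np.array(i["t"])
    u=cv2.undistortPoints(np.array([[px]],float),K,D).ravel()
    d=R.T@np.array([u[0],u[1],1]);return -R.T@t,d/np.linalg.norm(d)
def atz(cam,px,z):
    o,d=ray(cam,px);return o+d*(z-o[2])/d[2]
def tri(a,b):
    A=0;B=0
    for o,d in (a,b):
        P=np.eye(3)-np.outer(d,d);A=A+P;B=B+P@o
    return np.linalg.solve(A,B)
def proj(cam,X):
    i=camera_info(cam);R=np.array(i["R"],float);t=np.array(i["t"],float)
    return cv2.projectPoints(np.array([X],float),cv2.Rodrigues(R)[0],t,np.array(i["mtx"],float),np.array(i["D"],float))[0].ravel()
E
python3 - <<'E'
from h import *
for c in ("scene","side"):
    im=capture(c);cv2.imwrite(f"pics/{c}0.png",im)
    print(c,ray(c,(320,240)))
    for n in ("car_grip","car_drum","spare_drum"):
        print(n,[(np.round(np.array(r["extent"])*[640,480,640,480],1).tolist(),round(r["confidence"],2)) for r in spot_in(c,n)][:4])
E
```

```text
scene (array([0.95185013, 0.48935107, 0.92028778]), array([-0.42959858, -0.45814497, -0.77816981]))
car_grip [([282.4, 189.7, 31.5, 18.6], 0.79)]
car_drum [([253.8, 169.4, 77.1, 93.3], 0.63)]
spare_drum [([357.5, 309.4, 97.6, 107.2], 0.7)]
side (array([0.39478919, 0.82613432, 0.67327727]), array([ 0.14333598, -0.80407602, -0.57698921]))
car_grip [([348.2, 181.8, 52.3, 28.6], 0.59)]
car_drum [([360.7, 155.5, 53.8, 130.9], 0.77)]
spare_drum [([284.0, 270.1, 65.4, 167.5], 0.66)]
```

View pics/scene0.png

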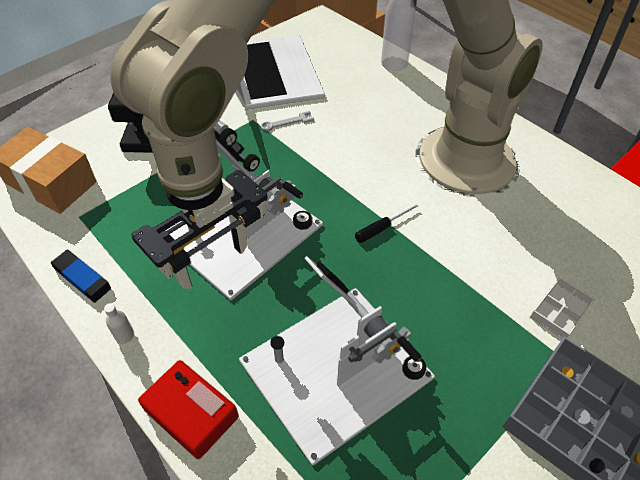

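View pics/side0.png

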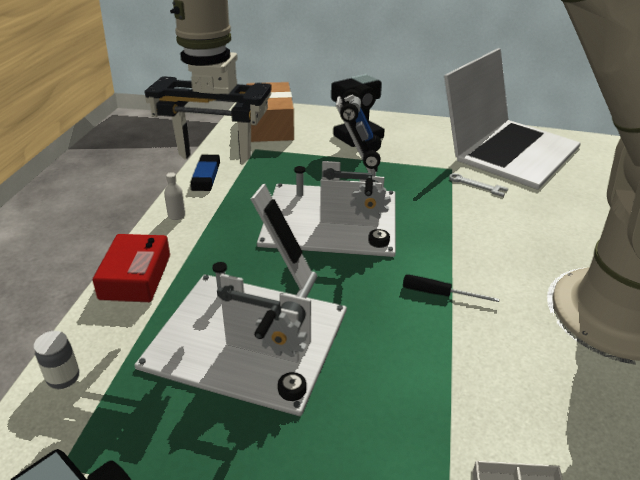

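The car stand is the far one: its sleeve is near (290,187) in scene and (369,187) in side. The empty stand is nearer, with its sleeve at (408,350) in scene and (265,323) in side. I'll zoom in on both.

```bash
python3 - <<'E'
from h import *
a=cv2.imread("pics/scene0.png")[150:250,225:345];b=cv2.imread("pics/side0.png")[140:240,310:430]
z=lambda i:cv2.resize(i,None,fx=3.3,fy=5*.66,interpolation=cv2.INTER_CUBIC)
cv2.imwrite("pics/z0.png",np.vstack([np.hstack([z(a),z(b)])]))
E
```

```text
(no output)
```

View pics/z0.png

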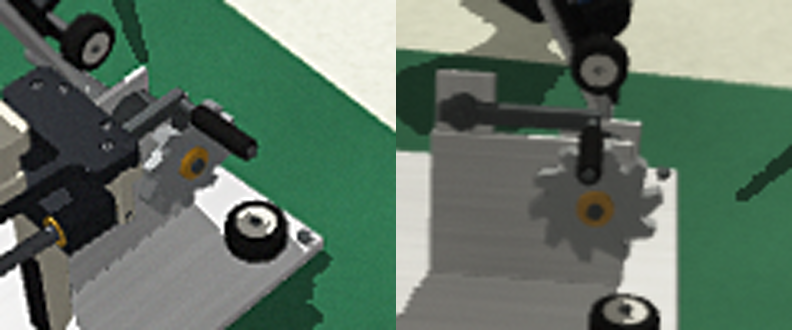

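The crop shows the sleeve running from about (284,183) to (302,195.5) in scene, and from (369,176) to (368,193) in side. Its free end points toward +y world, and the pawl pivot is on the far +x side.

```bash
python3 - <<'E'
from h import *
p=[tri(ray("scene",s),ray("side",d)) for s,d in (((284.5,183.5),(369.1,177)),((301,195),(368.2,192)))]
for q in p: print(np.round(q,4))
print([np.round(atz("scene",q,.135),4) for q in ((284.5,183.5),(293,189.5),(301,195))])
print([np.round(atz("side",q,.135),4) for q in ((369.1,177),(368.6,185),(368.2,192))])
d=p[1]-p[0];print(np.linalg.norm(d),np.degrees(np.arctan2(d[1],d[0])))
# stand edges, base plate corner from side: axis line of pawl bar pivot
print(tri(ray("scene",(225+190/3.3,150+165/3.3)),ray("side",(310+(595-396)/3.3,140+208/3.3))))
# pawl direction in side, z=.135
print([np.round(atz("side",(310+(x-396)/3.3,140+y/3.3),.14),4) for x,y in((462,110),(590,118))])
s=sense();print(s["time"],s["ee_pos"],s["orientation"],s["gripper_width"]);print(Rn.from_quat(np.roll(s["orientation"],-1)).as_matrix().round(3))
E
```

```text
[ 0.4756 -0.1222  0.1452]
[ 0.4707 -0.0791  0.14  ]
[array([ 0.4729, -0.1268,  0.135 ]), array([ 0.4712, -0.1029,  0.135 ]), array([ 0.4694, -0.0811,  0.135 ])]
[array([ 0.4755, -0.1465,  0.135 ]), array([ 0.4729, -0.116 ,  0.135 ]), array([ 0.4706, -0.0904,  0.135 ])]
0.043682309046344237 96.47682145794256
[ 0.47073633 -0.13855653  0.08005132]
[array([ 0.5491, -0.136 ,  0.14  ]), array([ 0.4759, -0.1422,  0.14  ])]
0.4 [7.24941315e-01 2.75323422e-05 2.18486252e-01] [-5.25253838e-05  7.07072753e-01  7.07140800e-01 -9.47416523e-05] 0.09278716654135549
[[-0.  1. -0.]
 [ 1.  0. -0.]
 [-0. -0. -1.]]
```

Request:
play_rows(
  series=[
    [[0,0,-40],[0,0,0],-1],
    [[0,0,-50],[0,0,0],-1],
    [[0,0,-30],[0,0,0],-1],
    [[-15,-40,0],[0,0,0],-1],
    [[-18,-48,0],[0,0,0],-1],
    [[-18,-48,0],[0,0,0],-1],
    [[-18,-48,0],[0,0,0],-1],
    [[-16,-44,0],[0,0,0],-1],
    [[-10,-25,0],[0,0,-5],-1],
    [[0,0,20],[0,0,0],-1],
    [[0,0,20],[0,0,0],-1],
    [[0,0,0],[0,0,0],-1],
    [[0,0,0],[0,0,0],-1],
  ],
)

```text
time: 2.02
ee_pos: [0.4723, -0.095, 0.2993]
orientation: [0.0, 0.676, 0.737, 0.0]
contact_force: [0.3, -0.2, 0.2]
gripper_width: 0.0929
```

```bash
python3 - <<'E'
from h import *
s=sense();print(s["time"],np.round(s["ee_pos"],4),np.round(s["joint_positions"],2),np.round(s["contact_force"],1))
print(proj("wrist",[.472,-.102,.137]), ray("wrist",(320,240)))
im=capture("wrist");cv2.imwrite("pics/w1.png",im)
for n in ("car_grip","car_pawl"):
        print(n,[(np.round(np.array(r["extent"])*[640,480,640,480],1).tolist(),round(r["confidence"],2)) for r in spot_in("wrist",n)][:4])
E
```

```text
2.025 [ 0.4723 -0.095   0.2993] [0.08 0.21 0.   2.04 0.   0.89 0.17] [ 0.3 -0.2  0.2]
[313.19737625 228.79357042] (array([ 0.46592732, -0.01309558,  0.46508257]), array([ 0.03969222, -0.29007604, -0.95618012]))
car_grip [([354.1, 241.0, 98.0, 76.6], 0.74)]
car_pawl [([354.1, 243.2, 100.0, 71.6], 0.86)]
```

View pics/w1.png

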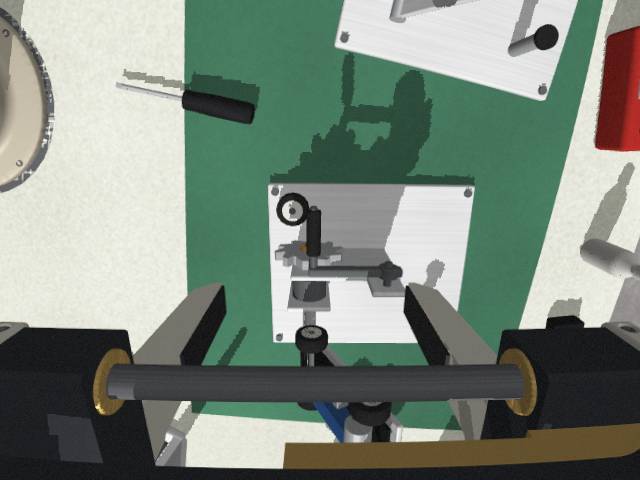

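The wrist picture shows the sleeve upright at about (314,208)–(314,256), within 2 px of the projected estimate. Yaw is aligned and it sits between the fingers. Going down and closing.

Request:
play_rows(
  series=[
    [[0,0,40],[0,0,0],-1],
    [[0,0,50],[0,0,0],-1],
    [[0,0,45],[0,0,0],-1],
    [[0,0,30],[0,0,0],-0.7],
    [[0,0,17],[0,0,0],-0.3],
    [[0,0,0],[0,0,0],0],
    [[0,0,0],[0,0,0],0.3],
    [[0,0,0],[0,0,0],1],
    [[0,0,0],[0,0,0],1],
    [[0,0,0],[0,0,0],1],
    [[0,0,0],[0,0,0],1],
    [[0,0,0],[0,0,0],1],
    [[0,0,0],[0,0,0],1],
  ],
  squeeze=20,
)

```text
time: 3.8
ee_pos: [0.4714, -0.095, 0.1166]
orientation: [-0.0, 0.676, 0.737, -0.0]
contact_force: [-3.1, 0.8, 2.5]
gripper_width: 0.0133
```

The width is 13.3 mm, so the sleeve is in the grip. Lifting along the arc and holding.

Request:
play_rows(
  series=[
    [[0,0.5,-8],[0,0,0],1],
    [[0,1,-8],[0,0,0],1],
    [[0,2,-8],[0,0,0],1],
    [[0,1,-3],[0,0,0],1],
    [[0,0,0],[0,0,0],1],
    [[0,0,0],[0,0,0],1],
    [[0,0,0],[0,0,0],1],
    [[0,0,0],[0,0,0],1],
    [[0,0,0],[0,0,0],1],
    [[0,0,0],[0,0,0],1],
    [[0,0,0],[0,0,0],1],
    [[0,0,0],[0,0,0],1],
  ],
)

```text
time: 5.3
ee_pos: [0.4757, -0.0947, 0.1441]
orientation: [-0.0, 0.676, 0.737, -0.0]
contact_force: [-4.3, -0.4, 0.9]
gripper_width: 0.0133
```

```bash
python3 - <<'E'
from h import *
s=sense();print(s["time"],np.round(s["ee_pos"],4),np.round(s["contact_force"],1),s["gripper_width"])
cv2.imwrite("pics/s2.png",cv2.resize(capture("side")[60:270,220:480],None,fx=2.5,fy=2.5))
E
```

```text
5.3 [ 0.4757 -0.0947  0.1441] [-4.3 -0.4  0.9] 0.01332939768675947
```

View pics/s2.png

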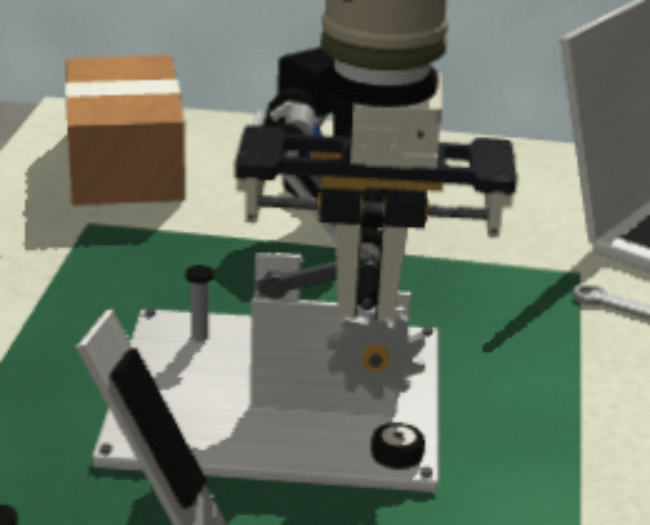

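The picture shows the pawl raised, clear of the wheel, and the car already swinging down behind the gripper at (300,110). I'll keep holding.

Request:
play_rows(
  series=[
    [[0,0,0],[0,0,0],1],
    [[0,0,0],[0,0,0],1],
    [[0,0,0],[0,0,0],1],
    [[0,0,0],[0,0,0],1],
    [[0,0,0],[0,0,0],1],
    [[0,0,0],[0,0,0],1],
    [[0,0,0],[0,0,0],1],
    [[0,0,0],[0,0,0],1],
    [[0,0,0],[0,0,0],1],
    [[0,0,0],[0,0,0],1],
    [[0,0,0],[0,0,0],1],
    [[0,0,0],[0,0,0],1],
    [[0,0,0],[0,0,0],1],
    [[0,0,0],[0,0,0],1],
    [[0,0,0],[0,0,0],1],
    [[0,0,0],[0,0,0],1],
    [[0,0,0],[0,0,0],1],
    [[0,0,0],[0,0,0],1],
    [[0,0,0],[0,0,0],1],
    [[0,0,0],[0,0,0],1],
  ],
)

```text
time: 7.85
ee_pos: [0.4757, -0.0946, 0.144]
orientation: [-0.0, 0.676, 0.737, -0.0]
contact_force: [-4.9, -0.8, 0.2]
gripper_width: 0.0134
```

Request:
play_rows(
  series=[
    [[0,0,0],[0,0,0],1],
    [[0,0,0],[0,0,0],1],
    [[0,0,0],[0,0,0],1],
    [[0,0,0],[0,0,0],1],
    [[0,0,0],[0,0,0],1],
    [[0,0,0],[0,0,0],1],
    [[0,0,0],[0,0,0],1],
    [[0,0,0],[0,0,0],1],
    [[0,0,0],[0,0,0],1],
    [[0,0,0],[0,0,0],1],
    [[0,0,0],[0,0,0],1],
    [[0,0,0],[0,0,0],1],
    [[0,0,0],[0,0,0],1],
    [[0,0,0],[0,0,0],1],
    [[0,0,0],[0,0,0],1],
    [[0,0,0],[0,0,0],1],
    [[0,0,0],[0,0,0],1],
    [[0,0,0],[0,0,0],1],
    [[0,0,0],[0,0,0],1],
    [[0,0,0],[0,0,0],1],
  ],
)

```text
time: 10.35
ee_pos: [0.4758, -0.0947, 0.1441]
orientation: [-0.0, 0.676, 0.737, -0.0]
contact_force: [-5.7, -0.4, 0.8]
gripper_width: 0.0132
```

Request:
play_rows(
  series=[
    [[0,0,0],[0,0,0],1],
    [[0,0,0],[0,0,0],1],
    [[0,0,0],[0,0,0],1],
    [[0,0,0],[0,0,0],1],
    [[0,0,0],[0,0,0],1],
    [[0,0,0],[0,0,0],1],
    [[0,0,0],[0,0,0],1],
    [[0,0,0],[0,0,0],1],
    [[0,0,0],[0,0,0],1],
    [[0,0,0],[0,0,0],1],
    [[0,0,0],[0,0,0],1],
    [[0,0,0],[0,0,0],1],
  ],
)

```text
time: 11.85
ee_pos: [0.4757, -0.0946, 0.144]
orientation: [-0.0, 0.676, 0.737, -0.0]
contact_force: [-5.5, -0.7, 1.2]
gripper_width: 0.0136
```

```bash
python3 - <<'E'
from h import *
s=sense();print(s["time"],np.round(s["ee_pos"],4),np.round(s["contact_force"],1),s["gripper_width"])
a=capture("side")[60:270,220:430];b=capture("wrist")[170:480,165:475]
cv2.imwrite("pics/s3.png",np.hstack([cv2.resize(a,(400,400)),cv2.resize(b,(400,400))]))
E
```

```text
11.85 [ 0.4757 -0.0946  0.144 ] [-5.5 -0.7  1.2] 0.013581680261485742
```

View pics/s3.png

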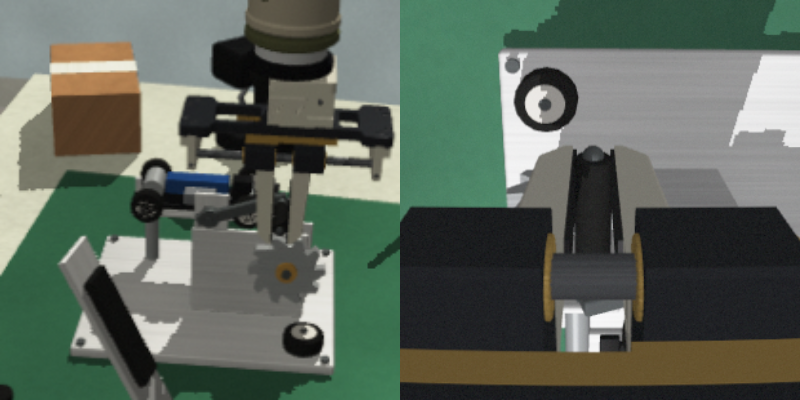

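The side view shows the car level on its rest post. The empty stand is still tilted. I'll lower the pawl back along the arc, open, and rise straight up.

Request:
play_rows(
  series=[
    [[0,-1,4],[0,0,0],1],
    [[0,-2,8],[0,0,0],1],
    [[0,-1,8],[0,0,0],1],
    [[0,-0.5,6],[0,0,0],1],
    [[0,0,0],[0,0,0],1],
    [[0,0,0],[0,0,0],0.5],
    [[0,0,0],[0,0,0],0.2],
    [[0,0,0],[0,0,0],0],
    [[0,0,0],[0,0,0],0],
    [[0,0,0],[0,0,0],0],
    [[0,0,0],[0,0,0],0],
    [[0,0,0],[0,0,0],0],
  ],
)

```text
time: 13.45
ee_pos: [0.472, -0.095, 0.1176]
orientation: [0.0, 0.676, 0.737, 0.0]
contact_force: [0.5, -0.1, 0.6]
gripper_width: 0.0465
```

Request:
play_rows(
  series=[
    [[0,0,-15],[0,0,0],0],
    [[0,0,-35],[0,0,0],0],
    [[0,0,-50],[0,0,0],0],
    [[0,0,-50],[0,0,0],0],
    [[0,0,-40],[0,0,0],0],
    [[0,0,0],[0,0,0],0],
    [[0,0,0],[0,0,0],0],
    [[0,0,0],[0,0,0],0],
  ],
)

```text
time: 14.45
ee_pos: [0.4713, -0.0949, 0.3063]
orientation: [-0.001, 0.676, 0.737, -0.001]
contact_force: [-0.8, 0.3, 0.4]
gripper_width: 0.0461
```

```bash
python3 - <<'E'
from h import *
s=sense();print(s["time"],np.round(s["ee_pos"],4),np.round(s["contact_force"],1),s["gripper_width"])
a=capture("side")[60:270,220:430];b=capture("scene")[130:330,200:400]
cv2.imwrite("pics/s4.png",np.hstack([cv2.resize(a,(400,400)),cv2.resize(b,(400,400))]))
E
```

```text
14.45 [ 0.4713 -0.0949  0.3063] [-0.8  0.3  0.4] 0.0460539588301243
```

View pics/s4.png

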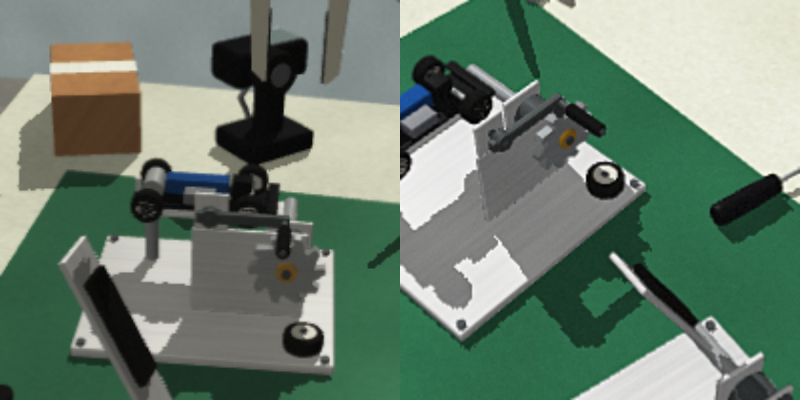

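The car is level and the sleeve sits at about (369,178–194) in side, the same rows as when the pawl was down at the start. The empty stand is still tilted and the gripper is well clear. Handing in.

```bash
python3 -c "
from cell import *
print(job_done())"
```

```text
the job is handed in; nothing more can be done
None
```

The car is down level on its rest, its pawl is back between the teeth, and the empty stand is still tilted up. I handed the job in at about 14.5 s of the 43 s allowed; it reports no verdict.

- **Finding it:** I located the sleeve from the scene and side pictures. The wrist picture agreed to about 2 mm.
- **The lift:** I gripped the sleeve from above with 20 N and lifted it about 27 mm along its arc. I held it there about 7 s, until the side view showed the car level on its post. Then I lowered the pawl, opened the fingers and rose about 190 mm clear.
- **Last checks:** The final pictures show the sleeve at the same height in the image as at the start, to within 1 or 2 pixels. The measured force was under 1 N with the gripper free. The joint angles themselves can't be read, so the pawl, the car and the empty stand were judged from the pictures only. No check failed or disagreed.

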